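Swing the funnel arm aside, stand the jar on the pad, swing the funnel back over it

ROBOT

A 7-joint arm with a two-finger parallel gripper is mounted at the origin on the work surface. World frame = base frame: x ahead of the robot, y to its left, z up, the work surface at z = 0. Lengths are in m, angles in rad, forces in N, time in s.
With the tool pointing down it reaches from about 0.425 to 0.925 m from the base axis. Payload 6.8 kg.
Tool frame: the origin (TCP) lies midway between the tips of the shut fingers; the grasp point (between the pads) lies 19 mm behind it; y points along the fingers, z is the direction in which the jaws open and shut, and the axes are right-handed (so a half turn about y gives the same grasp; the last joint's range is limited). The gripper opens to 85 mm and grips with 20 to 120 N. Pads are 22 mm wide; open, the fingers measure 114 mm over their backs; the gripper's body (76 mm by 85 mm) begins 54 mm behind the grasp point. The pads swing forward as they close: fully open they stand 13 mm farther back than shut.
Start: joints at [-1.342, 0.477, 0.022, 1.555, -0.011, 1.109, -0.083], TCP at [0.223, 0.637, 0.231] pointing down, gripper open.
Joint ranges: [-2.96, 2.96], [-0.34, 2.1], [-1.41, 1.46], [0.24, 2.44], [-1.37, 4.51], [0.17, 1.92], [-2.96, 2.96]. Speed limits (rad/s): [2.39, 2.39, 3.14, 3.14, 3.14, 3.14, 3.14].

INTERFACE

Orientations are given as a unit quaternion [w, x, y, z].
In Python, from station import bot gives the robot as it stands. The module is installed in compiled form; this text tells all that it offers.
- The arm moves only by the shell command python3 -m crank 'ROWS' [FORCE]. ROWS is JSON, a list of rows, each an object with "linear": the shift along the tool's x, y, z in m, a list of three; "dr": the turn, a rotation vector about the tool's x, y, z in degrees, a list of three; "hand": the gripper command: -1 is shut, 1 is fully open, values between are in proportion. A call has 1 to 10 rows; each row is the pose to reach, as a shift and turn from the pose commanded when the call began, along the tool's axes at that moment; what a row does not reach only later rows make up. A row lasts 1/12 s, in which the tool goes at most 41.7 mm and 7.16 degrees, less where a joint would pass 70% of its speed; a pose out of reach is approached as far as the arm can. A call with a gripper value outside its range is refused whole. The fingers move at their own pace and stop on an object; FORCE is the grip in N (left out, the last holds). Time passes only in rows, so rows that repeat a pose let the fingers close. It gives the time, the measured TCP pose, the force and the opening at its end, in the units of the state.
- bot.get_obs(): the state, without advancing time (a new reading comes with each control period).
- bot.read_camera(name): name is "scene" or "top"; returns the picture (384x512x3 uint8, blue, green, red); there is no depth.
- bot.camera_params(name): a dict with "K" (3x3 intrinsics, pixels), "R" (3x3) and "t" (3): a world point X has camera coordinates R X + t. Camera axes: x right, y down, z forward; pixel columns grow to the right and rows downward; lengths in m; the calibration is good to about 2 mm. A picture is of the moment at which its call begins. camera_params takes no time and is no camera call.
- bot.hand_in(): hands the job in, once; it reports no verdict.
Trained networks look in the newest picture that a camera, given by its name, has taken for a name from the list of things; names that differ only in an ending like _2 or _b are one class to them, and where a whole thing is asked for, a point or a joint stands for the part that bears it (a point fixed in the world has none). Each returns a list of dicts, best first, with "score" (0 to 1); they miss things now and then, are a little off and sometimes report something else, mostly with a low value. They report only what shows in the picture. A call takes as long as a camera call. They do not tell look-alikes from the thing itself.
- bot.search_frame(camera, target): "extent" ([left, top, right, bottom] in pixels, round what is visible of it).
- bot.cut_out(camera, target): "pixels" (384x512 bool, what is visible of it) and "extent" ([left, top, right, bottom] in pixels, round what is visible of it).
- bot.place_of(camera, target): "xy" ([column, row] in pixels: a listed point, or the origin of a listed thing).
The state is a dict: "t": time; "q": joint angles; "joint_vel": joint speeds; "joint_torque": joint torques, N m; "eef_pos": TCP position; "tool_rot": TCP orientation; "contact_force": force on the tool from outside, world axes, zero at the start; "torque": the same for the moment, N m; "gripper_width": opening from 0.0 (shut) to 1.0 (fully open).
Only numpy, scipy, OpenCV 4.12 (cv2) and the standard library are available. Lean on these libraries where they do the work, as an engineer would, in place of code of your own. Each camera call takes 0.05 s, during which the arm holds its last target. There are 200 camera calls.

TASK

Get the filling rack ready: push its hinged funnel arm well out (45 degrees or more) to the side where the tall bottle does not stand in its way, then stand the empty open glass jar upright on the round pad, wholly on it and central, and let go. Then swing the arm back so that the funnel's spout is centred over the jar's mouth. Keep the jar upright throughout and leave all the other things where they are.

Things in the scene. Friction and masses are not known exactly. Their poses are not given: they have to be found in the camera images.
- hinge (a point): point on the upright hinge axis of the funnel arm, at the arm bar's mid-height, 161 mm above the counter. The arm turns on an 18 mm steel post (top at 192 mm) of a stainless rack clamped to the stone sill; a wire frame 110 mm wide, 199 mm high stands 45 mm behind the post. Pad and hinge belong to the rack, whose place and heading vary. Axes: the rack's, -x from post to pad, z up.
- spout (a point): centre of the lower end of the steel funnel's spout, 170 mm from the hinge axis, 116 mm above the counter. Spout 16 mm across, 30 mm long, widening to a 72 mm cone, rim 181 mm above the counter. The arm is a straight bar 12 mm wide, 14 mm high (154 to 168 mm above the counter), free on both sides from 20 to 130 mm from the hinge: push it there with closed fingers. -x from hinge to spout.
- funnel_arm (a joint): angle of the funnel arm in rad, from -1.25 to 1.25: 0 when the funnel stands straight over the pad; positive is counter-clockwise seen from above. About 1 N at the bar moves it; it stays where it is left.
- pad (a point): centre of the top face of the round flat steel pad, 68 mm across, top 12 mm above the counter, at the end of the rack's 50 mm wide, 6 mm thick foot strip; 170 mm from the hinge axis, so the spout's arc passes over its centre.
- jar: the empty open spice jar of clear glass: 48 mm diameter up to 66 mm, then a shoulder and a neck of 40 mm diameter up to the rim at 90 mm; 0.1 to 0.2 kg. Origin at the centre of its underside, z up. Stands left or right in front of the robot. On the pad its rim is 14 mm below the spout.
- jar_mouth (a point): centre of the jar's mouth, at rim height (90 mm above its underside), opening 34 mm across.
- oil_bottle: tall green glass bottle, 60 mm diameter, 190 mm high, standing beside the pad on one side (left or right) in the funnel's swing. Origin at the centre of its underside. To be left alone.
- screw_set: grey block 90 x 36 mm with four screws with green plastic handles, 58 mm high in all; stands on the other side of the pad, and the arm passes above it. Origin at the centre of its underside. To be left alone.
- capped_jar: closed amber jar with steel cap, 58 mm diameter, 85 mm high. Origin at the centre of its underside. Not the jar wanted; stands where the empty jar might have stood. To be left alone.
- pipe_brush: steel pipe brush lying on the counter to the right, 240 mm long along its x, 24 mm thick. Origin under its middle, on the counter. To be left alone.
- gasket: loose silicone gasket ring lying flat, 68 mm outside diameter, 7 mm high. Origin at the centre of its underside. To be left alone.
- bowl: white bowl, 120 mm across, 50 mm high. Origin at the centre of its underside. To be left alone.
There are look-alikes about, which are no part of the job. What is shaped like the jar but blue or yellow is not meant.

How it is judged:
On the way, in this order (a step that is already met when the one before it is completed fails the run):
1. the funnel arm is swung clear of the pad, more than 0.7 rad (40 degrees) to one side ((value of joint funnel_arm above 0.7 rad or value of joint funnel_arm below -0.7 rad)), for 0.2 s.
2. the jar stands released on the pad while the arm is clear (horizontal distance between jar and pad below 0.01 m and z of jar in the frame of pad between -0.004 and 0.004 m and angle between jar's own z axis and vertical below 0.08 rad and (value of joint funnel_arm above 0.7 rad or value of joint funnel_arm below -0.7 rad) and contact force between the fingers and jar below 0.1 N), for 0.3 s.
At the end, for the whole second after the job is handed in: The jar stands released and upright (within 0.08 rad) wholly on the pad, its centre within 10 mm of the pad's centre, and the spout is within 9 mm (horizontally) of the centre of the jar's mouth; jar and arm are at rest (horizontal distance between jar and pad below 0.01 m and z of jar in the frame of pad between -0.004 and 0.004 m and angle between jar's own z axis and vertical below 0.08 rad and contact force between the fingers and jar below 0.1 N and horizontal distance between spout and jar_mouth below 0.009 m and linear speed of jar below 0.02 m/s and velocity of joint funnel_arm between -0.05 and 0.05 rad/s); the robot touches nothing.
It fails at once if the jar is tipped over (more than 0.6 rad) (angle between jar's own z axis and vertical above 0.6 rad).
It fails at once if another thing on the counter is moved more than 20 mm (distance of any of capped_jar, oil_bottle, screw_set, pipe_brush, gasket, bowl from where it was at the start of the episode above 0.02 m).
It also fails if it takes over 72 s, if anything falls off the work surface, if the arm or the gripper's body presses on something with over 40 N, if the wrist force passes 120 N, or if a joint passes its speed limit or range.

## Working session

There is one attempt and no reset: what is moved stays moved. The work goes in short steps, Python scripts to look and compute and a shell command to move; the robot and the scene stay as the last step left them, time stands still between calls to the robot, and variables do not carry over. Pictures are saved under pics/ and viewed, about 8 in all and at most 12, crops included, and the job is handed in when it is done.

```bash
mkdir -p pics
cat > h.py <<'E'
import numpy as np, cv2
from station import bot
def ray(cam,uv,z):
    p=bot.camera_params(cam);K,R,t=[np.array(p[k],float) for k in('K','R','t')]
    c=-R.T@t;d=R.T@np.linalg.inv(K)@np.array([uv[0],uv[1],1.]);s=(z-c[2])/d[2];return c+s*d
def proj(cam,X):
    p=bot.camera_params(cam);K,R,t=[np.array(p[k],float) for k in('K','R','t')]
    x=K@(R@np.array(X,float)+t);return x[:2]/x[2]
def tri(obs):
    A=[];b=[]
    for cam,uv in obs:
        p=bot.camera_params(cam);K,R,t=[np.array(p[k],float) for k in('K','R','t')]
        P=K@np.c_[R,t]
        for i in(0,1):
            r=uv[i]*P[2]-P[i];A.append(r[:3]);b.append(-r[3])
    return np.linalg.lstsq(np.array(A),np.array(b),rcond=None)[0]
E
python3 - <<'E'
from h import *
ims=[bot.read_camera(c) for c in('scene','top')]
for c,i in zip(('scene','top'),ims): cv2.imwrite(f'pics/{c}0.png',cv2.resize(i,(800,600)))
o=bot.get_obs();print(o['t'],o['eef_pos'],o['tool_rot'],o['gripper_width'])
H=dict(hinge=.161,spout=.116,pad=.012,jar=0,jar_mouth=.09,oil_bottle=0,screw_set=0,capped_jar=0,pipe_brush=0,gasket=0,bowl=0)
np.set_printoptions(precision=3,suppress=True)
for c in('scene','top'):
    p=bot.camera_params(c);print(c,-np.array(p['R']).T@np.array(p['t']))
    for n,z in H.items():
        for r in bot.place_of(c,n)[:3]:
            print(n,round(r['score'],2),np.round(r['xy']),ray(c,r['xy'],z))
E
```

```text
0.1 [0.22287356 0.6365949  0.23042174] [-0.69653916  0.69767546 -0.11856324  0.11842682] 0.9983570169746817
scene [1.083 0.715 0.735]
hinge 0.91 [217. 202.] [0.684 0.01  0.161]
spout 0.66 [266. 193.] [0.503 0.008 0.116]
pad 0.56 [264. 219.] [0.505 0.006 0.012]
pad 0.24 [226. 184.] [ 0.488 -0.253  0.012]
jar 0.93 [320. 251.] [0.456 0.218 0.   ]
jar 0.74 [383. 267.] [0.361 0.375 0.   ]
jar 0.66 [348. 266.] [0.438 0.309 0.   ]
jar_mouth 0.93 [352. 240.] [0.432 0.303 0.09 ]
jar_mouth 0.76 [388. 240.] [0.353 0.363 0.09 ]
jar_mouth 0.66 [350. 219.] [0.363 0.237 0.09 ]
oil_bottle 0.57 [273. 252.] [0.575 0.136 0.   ]
oil_bottle 0.17 [264. 216.] [ 0.488 -0.016  0.   ]
screw_set 0.73 [351. 240.] [0.345 0.244 0.   ]
screw_set 0.67 [344. 327.] [0.601 0.436 0.   ]
screw_set 0.3 [218. 201.] [ 0.568 -0.187  0.   ]
capped_jar 0.7 [353. 237.] [0.331 0.238 0.   ]
capped_jar 0.63 [229. 181.] [ 0.46  -0.277  0.   ]
pipe_brush 0.51 [194. 168.] [ 0.52  -0.451  0.   ]
gasket 0.65 [199. 187.] [ 0.574 -0.314  0.   ]
bowl 0.97 [347. 326.] [0.595 0.438 0.   ]
top [ 0.466 -0.004  1.302]
hinge 0.87 [255. 132.] [0.676 0.007 0.161]
spout 0.65 [253. 200.] [0.502 0.01  0.116]
pad 0.9 [258. 199.] [ 0.508 -0.002  0.012]
jar 0.78 [172. 247.] [0.367 0.242 0.   ]
jar 0.71 [130. 253.] [0.348 0.365 0.   ]
jar 0.67 [256. 201.] [0.504 0.004 0.   ]
jar_mouth 0.87 [180. 216.] [0.457 0.207 0.09 ]
jar_mouth 0.82 [145. 219.] [0.446 0.301 0.09 ]
jar_mouth 0.8 [126. 252.] [0.358 0.349 0.09 ]
oil_bottle 0.16 [106. 166.] [0.599 0.442 0.   ]
screw_set 0.81 [299. 176.] [ 0.577 -0.121  0.   ]
screw_set 0.67 [142. 218.] [0.447 0.332 0.   ]
capped_jar 0.94 [351. 216.] [ 0.466 -0.275  0.   ]
pipe_brush 0.96 [410. 189.] [ 0.546 -0.444  0.   ]
pipe_brush 0.71 [153. 221.] [0.441 0.299 0.   ]
pipe_brush 0.5 [364. 172.] [ 0.594 -0.312  0.   ]
gasket 0.63 [365. 170.] [ 0.598 -0.312  0.   ]
bowl 0.89 [107. 166.] [0.598 0.438 0.   ]
```

View pics/scene0.png

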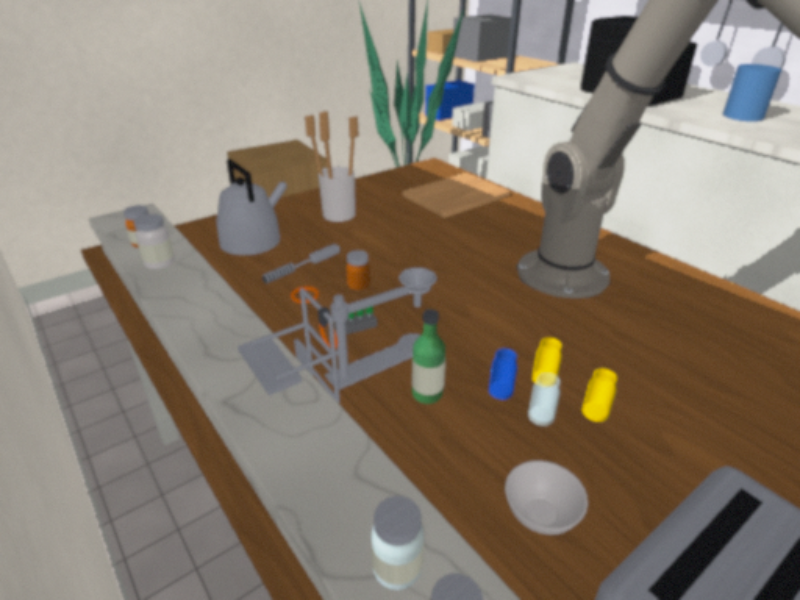

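View pics/top0.png

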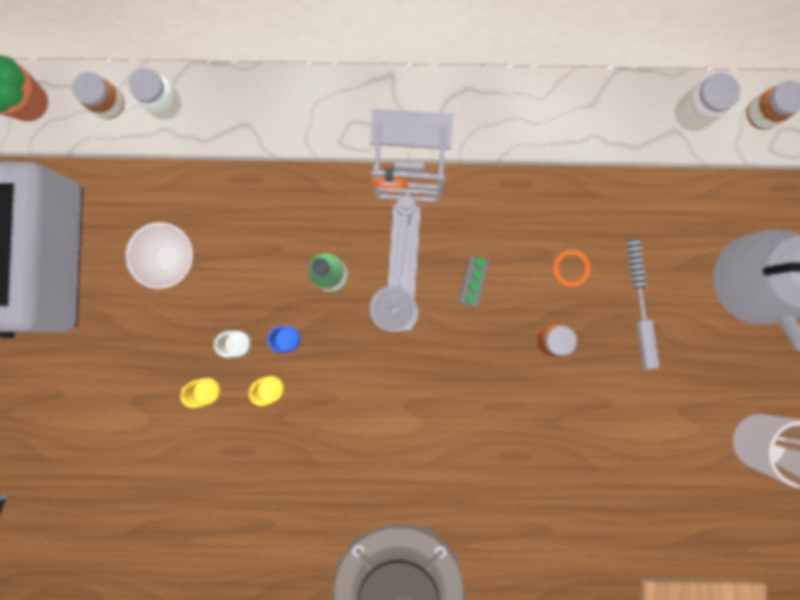

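The clear jar is at (232,344) in the 800-px top view, about (0.44, 0.30). Blue and yellow look-alikes stand around it. The bottle is on the +y (left) side, so I'll swing the arm to -y, which is positive. Next I'll refine the positions and work out the tool axes.

```bash
cat >> h.py <<'E'
from scipy.spatial.transform import Rotation as Ro
np.set_printoptions(precision=3,suppress=True)
def Rt(o): q=o['tool_rot'];return Ro.from_quat([q[1],q[2],q[3],q[0]])
def go(p,yaw=None,base=None):
    """shift/turn in tool axes from the commanded pose (approx. measured) to p with tool down, jaw axis at world angle yaw (deg)"""
    o=bot.get_obs();R=Rt(o);l=R.as_matrix().T@(np.array(p)-o['eef_pos'])
    print('pos',np.array(o['eef_pos']),'axes\n',R.as_matrix(),'\nlinear mm',l*1000)
    if yaw is not None:
        z=np.array([np.cos(np.radians(yaw)),np.sin(np.radians(yaw)),0])
        if z@R.as_matrix()[:,2]<0:z=-z
        y=np.array([0,0,-1.]);T=Ro.from_matrix(np.c_[np.cross(y,z),y,z])
        print('dr',(R.inv()*T).as_rotvec(degrees=True))
E
python3 - <<'E'
from h import *
bot.read_camera('scene');bot.read_camera('top')
print('tri hinge',tri([('scene',(217,202)),('top',(255,132))]),'spout',tri([('scene',(266,193)),('top',(253,200))]),'pad',tri([('scene',(264,219)),('top',(258,199))]))
print('mouth',tri([('scene',(352,240)),('top',(145,219))]))
for c in('scene','top'):
  for n,h in(('jar',.0),('oil_bottle',.0),('screw_set',0),('bowl',0)):
    for r in bot.cut_out(c,n)[:4]:
      print(c,n,round(r['score'],2),np.round(r['extent']))
# top view bottle: cap centre at 190 mm, white base
print('bottle cap',ray('top',(321*.64,267*.64),.19),'yellow2 mouth',ray('top',(267*.64,390*.64),.09))
go((.58,.045,.25),70)
E
```

```text
tri hinge [0.678 0.007 0.155] spout [0.503 0.01  0.117] pad [ 0.507 -0.001  0.008]
mouth [0.445 0.303 0.096]
scene jar 0.91 [314. 223. 330. 257.]
scene jar 0.76 [337. 235. 359. 273.]
scene jar 0.72 [322. 294. 376. 344.]
scene jar 0.66 [339. 219. 359. 245.]
scene oil_bottle 0.67 [263. 197. 288. 258.]
scene oil_bottle 0.47 [150. 171. 279. 259.]
scene screw_set 0.77 [216. 196. 241. 215.]
scene bowl 0.85 [320. 294. 374. 341.]
top jar 0.84 [138. 210. 159. 228.]
top jar 0.83 [113. 242. 141. 261.]
top jar 0.6 [160. 242. 178. 260.]
top jar 0.56 [172. 204. 192. 223.]
top oil_bottle 0.56 [200. 164. 224. 186.]
top screw_set 0.74 [290. 164. 310. 192.]
top bowl 0.71 [136. 212. 162. 226.]
top bowl 0.57 [ 82. 143. 122. 184.]
top bowl 0.15 [293. 164. 312. 192.]
bottle cap [0.571 0.129 0.19 ] yellow2 mouth [0.366 0.229 0.09 ]
pos [0.223 0.637 0.231] axes
 [[ 0.944 -0.     0.33 ]
 [-0.33   0.     0.944]
 [-0.    -1.     0.   ]] 
linear mm [ 532.563  -18.699 -440.867]
dr [-0.001  0.703 -0.001]
```

```bash
python3 -m crank '[{"linear":[0.534,-0.019,-0.430],"dr":[0,0,0],"hand":-1},{"linear":[0.534,-0.019,-0.430],"dr":[0,0,0],"hand":-1},{"linear":[0.534,-0.019,-0.430],"dr":[0,0,0],"hand":-1},{"linear":[0.534,-0.019,-0.430],"dr":[0,0,0],"hand":-1},{"linear":[0.534,-0.019,-0.430],"dr":[0,0,0],"hand":-1},{"linear":[0.534,-0.019,-0.430],"dr":[0,0,0],"hand":-1},{"linear":[0.534,-0.019,-0.430],"dr":[0,0,0],"hand":-1},{"linear":[0.534,-0.019,-0.430],"dr":[0,0,0],"hand":-1},{"linear":[0.534,-0.019,-0.430],"dr":[0,0,0],"hand":-1},{"linear":[0.534,-0.019,-0.430],"dr":[0,0,0],"hand":-1}]'
python3 -c "
from h import *
go((.585,.055,.25),70.7)"
```

```text
t: 2.53
eef_pos: [0.4437, 0.2815, 0.2433]
tool_rot: [0.697, -0.697, 0.118, -0.119]
contact_force: [0.1, -0.1, -0.0]
gripper_width: 0.0
pos [0.444 0.281 0.243] axes
 [[ 0.944  0.001  0.33 ]
 [-0.33   0.001  0.944]
 [ 0.    -1.     0.001]] 
linear mm [ 208.201   -6.791 -167.083]
dr [-0.048  0.005  0.017]
```

```bash
python3 -m crank '[{"linear":[0.205,-0.006,-0.165],"dr":[0,0,0],"hand":-1},{"linear":[0.205,-0.006,-0.165],"dr":[0,0,0],"hand":-1},{"linear":[0.205,-0.006,-0.165],"dr":[0,0,0],"hand":-1},{"linear":[0.205,-0.006,-0.165],"dr":[0,0,0],"hand":-1},{"linear":[0.205,-0.006,-0.165],"dr":[0,0,0],"hand":-1},{"linear":[0.205,-0.006,-0.165],"dr":[0,0,0],"hand":-1},{"linear":[0.205,-0.006,-0.165],"dr":[0,0,0],"hand":-1},{"linear":[0.205,-0.006,-0.165],"dr":[0,0,0],"hand":-1},{"linear":[0.205,-0.006,-0.165],"dr":[0,0,0],"hand":-1},{"linear":[0.205,-0.006,-0.165],"dr":[0,0,0],"hand":-1}]'
python3 - <<'E'
from h import *
go((.585,.055,.14),70.7)
i=bot.read_camera('scene');j=bot.read_camera('top')
cv2.imwrite('pics/a1.png',np.hstack([cv2.resize(i[130:290,130:330],None,fx=2,fy=2),cv2.resize(j[90:250,160:360],None,fx=2,fy=2)]))
E
```

```text
t: 3.37
eef_pos: [0.5813, 0.0615, 0.2486]
tool_rot: [0.697, -0.697, 0.118, -0.118]
contact_force: [0.2, 0.5, -0.4]
gripper_width: 0.002
pos [0.581 0.061 0.249] axes
 [[ 0.944 -0.001  0.329]
 [-0.329  0.001  0.944]
 [-0.001 -1.     0.001]] 
linear mm [  5.761 108.633  -4.97 ]
dr [-0.035  0.11  -0.056]
```

View pics/a1.png

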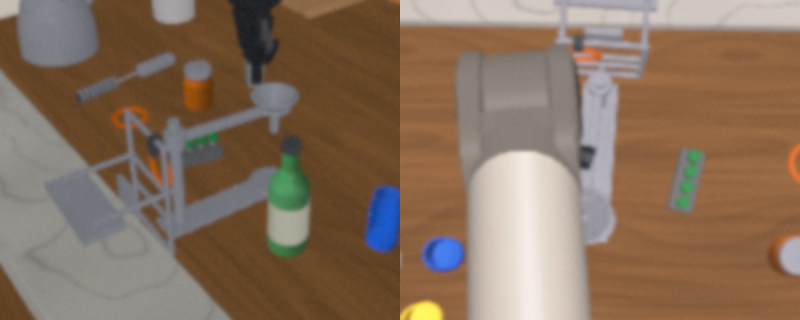

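```bash
python3 -m crank '[{"linear":[0.003,0.025,-0.003],"dr":[0,0,0],"hand":-1},{"linear":[0.003,0.05,-0.003],"dr":[0,0,0],"hand":-1},{"linear":[0.003,0.075,-0.003],"dr":[0,0,0],"hand":-1},{"linear":[0.003,0.1,-0.003],"dr":[0,0,0],"hand":-1},{"linear":[0.003,0.109,-0.003],"dr":[0,0,0],"hand":-1},{"linear":[0.003,0.109,-0.003],"dr":[0,0,0],"hand":-1},{"linear":[0.003,0.109,-0.003],"dr":[0,0,0],"hand":-1}]' && python3 -m crank '[{"linear":[0.002,0,-0.013],"dr":[0,0,0],"hand":-1},{"linear":[0.0035,0,-0.025],"dr":[0,0,0],"hand":-1},{"linear":[0.009,0,-0.041],"dr":[0,0,0],"hand":-1},{"linear":[0.015,0,-0.056],"dr":[0,0,0],"hand":-1},{"linear":[0.021,0,-0.072],"dr":[0,0,0],"hand":-1},{"linear":[0.034,0,-0.083],"dr":[0,0,0],"hand":-1},{"linear":[0.047,0,-0.094],"dr":[0,0,0],"hand":-1},{"linear":[0.060,0,-0.105],"dr":[0,0,0],"hand":-1},{"linear":[0.060,0,-0.105],"dr":[0,0,0],"hand":-1},{"linear":[0.060,0,-0.105],"dr":[0,0,0],"hand":-1}]'
python3 - <<'E'
from h import *
i=bot.read_camera('scene');j=bot.read_camera('top')
cv2.imwrite('pics/a2.png',np.hstack([cv2.resize(i[130:290,130:330],None,fx=2,fy=2),cv2.resize(j[90:250,160:360],None,fx=2,fy=2)]))
for c in('scene','top'):
  for n,z in(('hinge',.161),('spout',.116),('pad',.012)):
    for r in bot.place_of(c,n)[:2]: print(c,n,round(r['score'],2),np.round(r['xy'],1),ray(c,r['xy'],z))
go((.607,-.064,.25))
E
```

```text
t: 4.05
eef_pos: [0.5838, 0.0568, 0.1403]
tool_rot: [0.697, -0.697, 0.118, -0.118]
contact_force: [-0.4, -0.3, 0.8]
gripper_width: -0.0
t: 4.88
eef_pos: [0.6057, -0.0651, 0.1408]
tool_rot: [-0.697, 0.697, -0.119, 0.12]
contact_force: [-0.8, 0.6, -0.1]
gripper_width: -0.002
scene hinge 0.88 [218.  198.4] [ 0.672 -0.002  0.161]
scene spout 0.79 [217.3 179.5] [ 0.583 -0.154  0.116]
scene pad 0.57 [262.3 216.6] [ 0.504 -0.008  0.012]
top hinge 0.63 [258.3 133.1] [ 0.673 -0.001  0.161]
top spout 0.91 [313.1 168.9] [ 0.588 -0.148  0.116]
top pad 0.85 [256.2 201.3] [0.502 0.002 0.012]
pos [ 0.605 -0.062  0.14 ] axes
 [[ 0.944 -0.     0.33 ]
 [-0.33   0.     0.944]
 [-0.    -1.     0.   ]] 
linear mm [   2.003 -110.128   -1.131]
```

View pics/a2.png

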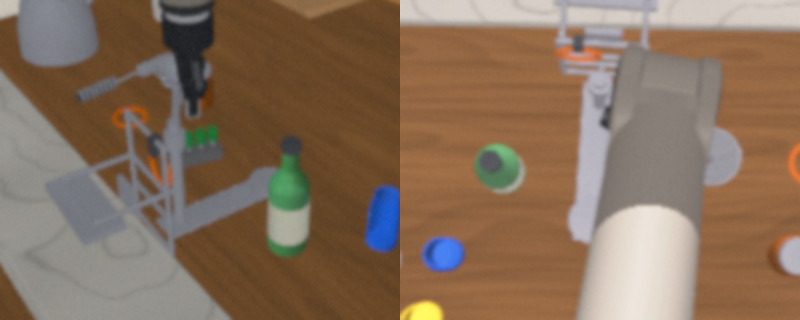

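The arm is out about 60°, clear of the bottle. I'll back off, lift and go above the jar.

```bash
python3 -m crank '[{"linear":[-0.01,0,0.003],"dr":[0,0,0],"hand":-1},{"linear":[-0.012,-0.04,0.003],"dr":[0,0,0],"hand":-1},{"linear":[-0.012,-0.08,0.003],"dr":[0,0,0],"hand":-1},{"linear":[-0.012,-0.11,0.003],"dr":[0,0,0],"hand":-1},{"linear":[-0.040,-0.11,0.033],"dr":[0,0,0],"hand":-1},{"linear":[-0.068,-0.11,0.063],"dr":[0,0,0],"hand":-1},{"linear":[-0.096,-0.11,0.093],"dr":[0,0,0],"hand":-1},{"linear":[-0.124,-0.11,0.123],"dr":[0,0,0],"hand":-1},{"linear":[-0.152,-0.11,0.153],"dr":[0,0,0],"hand":-1},{"linear":[-0.180,-0.11,0.183],"dr":[0,0,0],"hand":-1}]' && python3 -m crank '[{"linear":[-0.028,0,0.03],"dr":[0,0,0],"hand":0.65},{"linear":[-0.056,0,0.06],"dr":[0,0,0],"hand":0.65},{"linear":[-0.084,0,0.09],"dr":[0,0,0],"hand":0.65},{"linear":[-0.093,0,0.108],"dr":[0,0,0],"hand":0.65},{"linear":[-0.093,0,0.108],"dr":[0,0,0],"hand":0.65},{"linear":[-0.093,0,0.108],"dr":[0,0,0],"hand":0.65},{"linear":[-0.093,0,0.108],"dr":[0,0,0],"hand":0.65}]'
python3 - <<'E'
from h import *
i=bot.read_camera('scene');j=bot.read_camera('top')
cv2.imwrite('pics/a3.png',np.hstack([cv2.resize(i[190:310,290:410],None,fx=3.3,fy=3.3),cv2.resize(j[110:230,200:320],None,fx=3.3,fy=3.3)]))
for c in('scene','top'):
  for n,z in(('hinge',.161),('spout',.116),('pad',.012),('jar',0),('jar_mouth',.09)):
    for r in bot.place_of(c,n)[:4]: print(c,n,round(r['score'],2),np.round(r['xy'],1),ray(c,r['xy'],z))
for z in (0,.09): print(proj('scene',(.443,.303,z)))
go((.443,.303,.135),70.7)
E
```

```text
t: 6.12
eef_pos: [0.4942, 0.1711, 0.2499]
tool_rot: [0.697, -0.697, 0.118, -0.118]
contact_force: [0.4, -0.1, -0.5]
gripper_width: 0.001
t: 6.7
eef_pos: [0.444, 0.3009, 0.2497]
tool_rot: [-0.697, 0.697, -0.119, 0.119]
contact_force: [0.5, -0.8, -0.3]
gripper_width: 0.826
scene hinge 0.64 [216.8 199.4] [0.678 0.    0.161]
scene spout 0.57 [219.3 179. ] [ 0.576 -0.152  0.116]
scene pad 0.84 [262.4 218.7] [0.51  0.002 0.012]
scene jar 0.92 [346.8 264.3] [0.436 0.304 0.   ]
scene jar 0.77 [381.4 265.1] [0.359 0.366 0.   ]
scene jar 0.6 [321. 249.] [0.45  0.214 0.   ]
scene jar_mouth 0.87 [383.8 238.2] [0.356 0.351 0.09 ]
scene jar_mouth 0.83 [352.7 239.4] [0.429 0.302 0.09 ]
scene jar_mouth 0.77 [324.4 230. ] [0.462 0.226 0.09 ]
scene jar_mouth 0.58 [351.2 221.1] [0.369 0.246 0.09 ]
top hinge 0.84 [255.9 131.2] [0.678 0.005 0.161]
top spout 0.78 [313.7 172.8] [ 0.577 -0.15   0.116]
top spout 0.29 [147.2 222.3] [0.439 0.289 0.116]
top pad 0.86 [255.8 199.1] [0.508 0.003 0.012]
top jar 0.82 [131.4 250.3] [0.355 0.36  0.   ]
top jar 0.7 [174.  250.1] [0.357 0.237 0.   ]
top jar 0.69 [152.9 217.2] [0.451 0.301 0.   ]
top jar 0.61 [183.2 215.4] [0.458 0.213 0.   ]
top jar_mouth 0.84 [126.2 251. ] [0.36  0.349 0.09 ]
top jar_mouth 0.78 [145.1 219.6] [0.446 0.301 0.09 ]
top jar_mouth 0.74 [163.8 250.5] [0.363 0.248 0.09 ]
top jar_mouth 0.7 [179.9 215.2] [0.459 0.207 0.09 ]
[345.105 265.161]
[349.806 241.726]
pos [0.444 0.302 0.25 ] axes
 [[ 0.944  0.     0.331]
 [-0.331  0.     0.944]
 [-0.    -1.     0.   ]] 
linear mm [ -1.468 114.854   0.599]
dr [-0.004 -0.002 -0.   ]
```

View pics/a3.png

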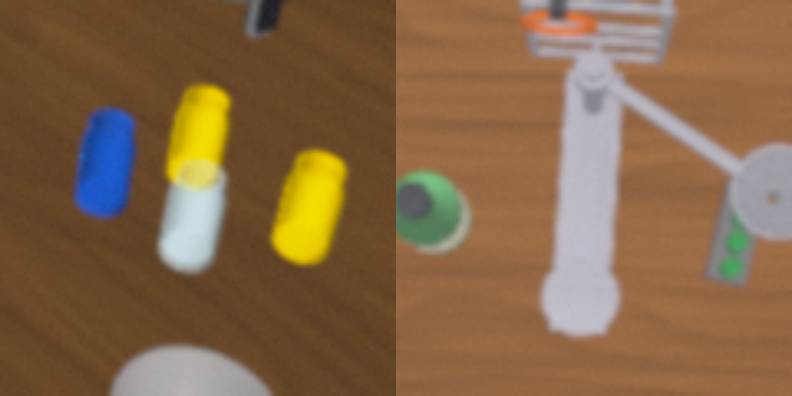

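```bash
python3 -m crank '[{"linear":[-0.002,0.04,0.001],"dr":[0,0,0],"hand":0.65},{"linear":[-0.002,0.08,0.001],"dr":[0,0,0],"hand":0.65},{"linear":[-0.002,0.12,0.001],"dr":[0,0,0],"hand":0.65},{"linear":[-0.002,0.145,0.001],"dr":[0,0,0],"hand":0.65},{"linear":[-0.002,0.165,0.001],"dr":[0,0,0],"hand":0.65},{"linear":[-0.002,0.185,0.001],"dr":[0,0,0],"hand":0.65},{"linear":[-0.002,0.205,0.001],"dr":[0,0,0],"hand":0.65},{"linear":[-0.002,0.222,0.001],"dr":[0,0,0],"hand":0.65},{"linear":[-0.002,0.222,0.001],"dr":[0,0,0],"hand":0.65},{"linear":[-0.002,0.222,0.001],"dr":[0,0,0],"hand":0.65}]' 25
python3 - <<'E'
from h import *
i=bot.read_camera('scene');j=bot.read_camera('top')
cv2.imwrite('pics/a4.png',np.hstack([cv2.resize(i[180:300,290:410],None,fx=3.3,fy=3.3),cv2.resize(j[180:300,100:220],None,fx=3.3,fy=3.3)]))
E
```

```text
t: 8.13
eef_pos: [0.4422, 0.3033, 0.0274]
tool_rot: [-0.697, 0.698, -0.119, 0.118]
contact_force: [-0.2, -1.0, -0.3]
gripper_width: 0.823
```

View pics/a4.png

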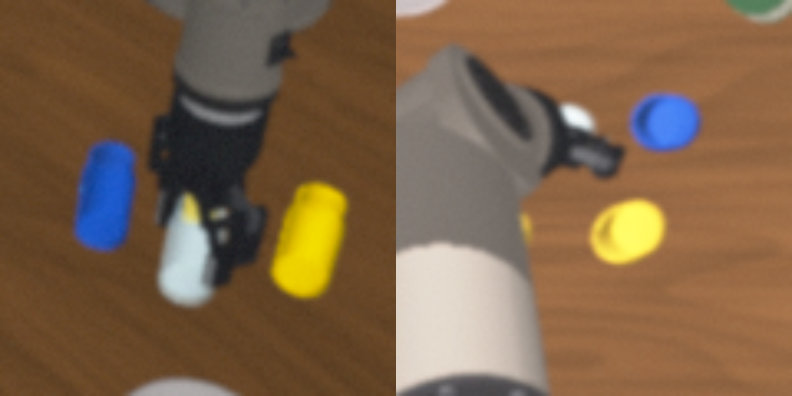

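Run:
```python
from h import *
from scipy.optimize import least_squares
a=np.linspace(0,2*np.pi,40)
def ext(c,x,y):
    P=[proj(c,(x+r*np.cos(t),y+r*np.sin(t),z)) for r,z in((.024,0),(.024,.066),(.02,.09)) for t in a];P=np.array(P);return np.r_[P.min(0),P.max(0)]
E={'top':[138,210,159,228],'scene':[337,235,359,273]}
for cs in(['top'],['scene'],['top','scene']):
    s=least_squares(lambda p:np.concatenate([ext(c,*p)-E[c] for c in cs]),(.443,.303));print(cs,s.x,s.fun)
```

```text
['top'] [0.447 0.303] [-1.224  0.27   1.315 -0.273]
['scene'] [0.441 0.305] [ 0.648  1.856 -0.623 -1.628]Traceback (most recent call last):
  File "<stdin>", line 8, in <module>
    return func(*args, **kwargs)
    vector_fun = VectorFunction(
        fun_wrapped,
    ...<6 lines>...
        workers=workers
    )
    self.J, dct = approx_derivative(
                  ~~~~~~~~~~~~~~~~~^
        self.fun_wrapped, self.x, f0=self.f, **finite_diff_options
        ^^^^^^^^^^^^^^^^^^^^^^^^^^^^^^^^^^^^^^^^^^^^^^^^^^^^^^^^^^
    )
    ^
    J, _nfev = _dense_difference(fun_wrapped, x0, f0, h,
               ~~~~~~~~~~~~~~~~~^^^^^^^^^^^^^^^^^^^^^^^^
                             use_one_sided, method,
                             ^^^^^^^^^^^^^^^^^^^^^^
                             mf)
                             ^^^
    df = [f_eval - f0 for f_eval in f_evals]
                                    ^^^^^^^
    f = np.atleast_1d(self.fun(x, *self.args, **self.kwargs))
                      ~~~~~~~~^^^^^^^^^^^^^^^^^^^^^^^^^^^^^^
    return np.atleast_1d(self.fun(x))
                         ~~~~~~~~^^^
    return self.f(x, *self.args, **self.kwargs)
           ~~~~~~^^^^^^^^^^^^^^^^^^^^^^^^^^^^^^
  File "<stdin>", line 8, in <lambda>
  File "<stdin>", line 5, in ext
  File "h.py", line 7, in proj
    p=bot.camera_params(cam);K,R,t=[np.array(p[k],float) for k in('K','R','t')]
ValueError: time passes only in moves, steps and waits
```

```bash
python3 -m crank '[{"linear":[0.002,0,0.001],"dr":[0,0,0],"hand":0.65},{"linear":[0.002,0,0.001],"dr":[0,0,0],"hand":-0.1},{"linear":[0.002,0,0.001],"dr":[0,0,0],"hand":-0.1},{"linear":[0.002,0,0.001],"dr":[0,0,0],"hand":-0.2},{"linear":[0.002,0,0.001],"dr":[0,0,0],"hand":-0.4},{"linear":[0.002,0,0.001],"dr":[0,0,0],"hand":-0.6},{"linear":[0.002,0,0.001],"dr":[0,0,0],"hand":-1},{"linear":[0.002,0,0.001],"dr":[0,0,0],"hand":-1},{"linear":[0.002,0,0.001],"dr":[0,0,0],"hand":-1},{"linear":[0.002,0,0.001],"dr":[0,0,0],"hand":-1}]' 25 && python3 -m crank '[{"linear":[0,-0.015,0],"dr":[0,0,0],"hand":-1},{"linear":[0,-0.03,0],"dr":[0,0,0],"hand":-1},{"linear":[0,-0.05,0],"dr":[0,0,0],"hand":-1},{"linear":[0,-0.075,0],"dr":[0,0,0],"hand":-1},{"linear":[0,-0.1,0],"dr":[0,0,0],"hand":-1},{"linear":[0,-0.13,0],"dr":[0,0,0],"hand":-1},{"linear":[0,-0.16,0],"dr":[0,0,0],"hand":-1},{"linear":[0,-0.18,0],"dr":[0,0,0],"hand":-1},{"linear":[0,-0.18,0],"dr":[0,0,0],"hand":-1}]'
python3 - <<'E'
from h import *
o=bot.get_obs();x,y,z=o['eef_pos'];print(o['gripper_width'])
i=bot.read_camera('scene')
u=proj('scene',(x,y,z+.02));u=np.clip(u.astype(int),100,280)
i=i[u[1]-90:u[1]+90,u[0]-90:u[0]+90]
cv2.imwrite('pics/a5.png',cv2.resize(i,(540,540)))
go((.508,.003,.208))
E
```

```text
t: 9.07
eef_pos: [0.4454, 0.3044, 0.0289]
tool_rot: [0.698, -0.697, 0.118, -0.119]
contact_force: [0.4, 0.1, 6.4]
gripper_width: 0.513
t: 9.82
eef_pos: [0.4468, 0.3054, 0.2126]
tool_rot: [0.699, -0.695, 0.117, -0.12]
contact_force: [1.3, 0.3, -0.1]
gripper_width: 0.516
0.5157165030077512
pos [0.446 0.305 0.21 ] axes
 [[ 0.944  0.004  0.331]
 [-0.331  0.003  0.944]
 [ 0.002 -1.     0.004]] 
linear mm [ 158.39     1.387 -264.146]
```

View pics/a5.png

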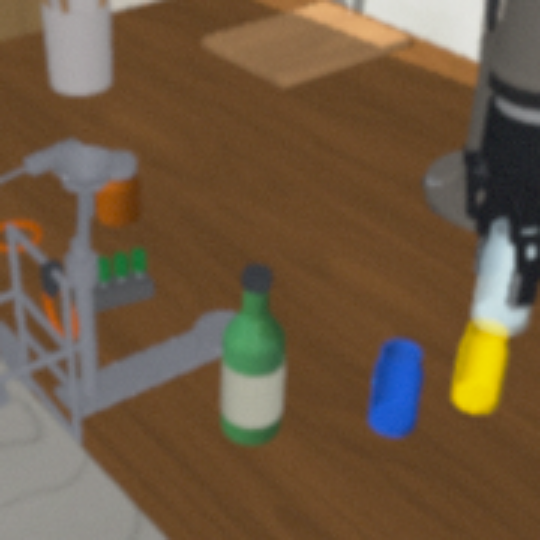

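```bash
python3 -m crank '[{"linear":[0.010,0,-0.020],"dr":[0,0,0],"hand":-1},{"linear":[0.027,0,-0.048],"dr":[0,0,0],"hand":-1},{"linear":[0.045,0,-0.077],"dr":[0,0,0],"hand":-1},{"linear":[0.063,0,-0.106],"dr":[0,0,0],"hand":-1},{"linear":[0.081,0,-0.135],"dr":[0,0,0],"hand":-1},{"linear":[0.099,0,-0.164],"dr":[0,0,0],"hand":-1},{"linear":[0.117,0,-0.193],"dr":[0,0,0],"hand":-1},{"linear":[0.135,0,-0.222],"dr":[0,0,0],"hand":-1},{"linear":[0.15,0,-0.25],"dr":[0,0,0],"hand":-1},{"linear":[0.158,0,-0.264],"dr":[0,0,0],"hand":-1}]' && python3 -m crank '[{"linear":[0,0.03,0],"dr":[0,0,0],"hand":-1},{"linear":[0,0.06,0],"dr":[0,0,0],"hand":-1},{"linear":[0,0.09,0],"dr":[0,0,0],"hand":-1},{"linear":[0,0.11,0],"dr":[0,0,0],"hand":-1},{"linear":[0,0.12,0],"dr":[0,0,0],"hand":-1},{"linear":[0,0.12,0],"dr":[0,0,0],"hand":-1},{"linear":[0,0.12,0],"dr":[0,0,0],"hand":-1}]'
python3 - <<'E'
from h import *
go((.508,.003,.0405),70.7)
i=bot.read_camera('scene');j=bot.read_camera('top')
print([(round(r['score'],2),np.round(r['extent'],1)) for r in bot.search_frame('scene','jar')],[(round(r['score'],2),np.round(r['xy'],1)) for r in bot.place_of('scene','jar')])
x,y,z=bot.get_obs()['eef_pos'];print('pred base',proj('scene',(x,y,z-.0285)),'pad',proj('scene',(.508,.003,.012)))
cv2.imwrite('pics/a6.png',np.hstack([cv2.resize(i[140:260,190:310],None,fx=3.3,fy=3.3),cv2.resize(j[110:230,200:320],None,fx=3.3,fy=3.3)]))
E
```

```text
t: 10.7
eef_pos: [0.5056, -0.0023, 0.2065]
tool_rot: [-0.696, 0.698, -0.121, 0.119]
contact_force: [0.8, -0.3, -0.8]
gripper_width: 0.509
t: 11.28
eef_pos: [0.5063, 0.0023, 0.0875]
tool_rot: [-0.697, 0.697, -0.119, 0.118]
contact_force: [0.9, 0.2, -1.6]
gripper_width: 0.514
pos [0.506 0.002 0.087] axes
 [[ 0.944 -0.001  0.331]
 [-0.331 -0.     0.944]
 [-0.001 -1.    -0.001]] 
linear mm [ 1.463 46.988  1.268]
dr [ 0.05  -0.008 -0.069]
[(0.86, array([339.9, 216. , 356.6, 247.1])), (0.74, array([372.3, 237.8, 393.9, 268.3])), (0.67, array([256.2, 182.6, 271.3, 213. ])), (0.62, array([311.9, 224.4, 333.2, 253.3]))] [(0.68, array([382.2, 264.5])), (0.65, array([320. , 250.9])), (0.51, array([262.6, 205.1]))]
pred base [263.44  206.827] pad [263.208 218.645]
```

View pics/a6.png

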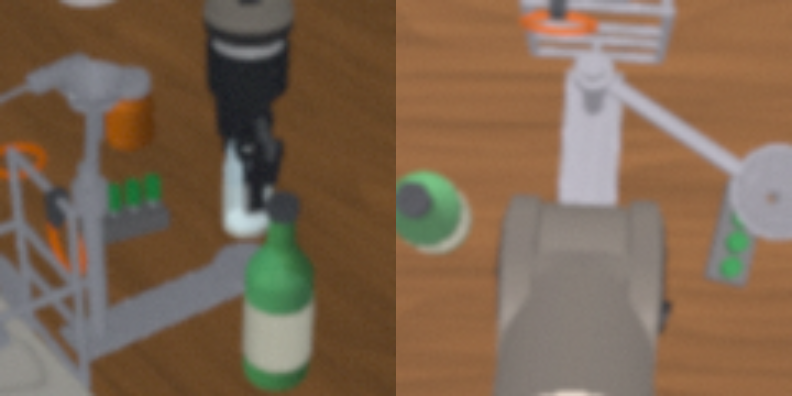

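```bash
python3 -m crank '[{"linear":[0.001,0.015,0.001],"dr":[0,0,0],"hand":-1},{"linear":[0.001,0.028,0.001],"dr":[0,0,0],"hand":-1},{"linear":[0.001,0.036,0.001],"dr":[0,0,0],"hand":-1},{"linear":[0.001,0.040,0.001],"dr":[0,0,0],"hand":-1},{"linear":[0.001,0.042,0.001],"dr":[0,0,0],"hand":-1},{"linear":[0.001,0.044,0.001],"dr":[0,0,0],"hand":-1},{"linear":[0.001,0.0455,0.001],"dr":[0,0,0],"hand":-1},{"linear":[0.001,0.0455,0.001],"dr":[0,0,0],"hand":-1},{"linear":[0.001,0.0455,0.001],"dr":[0,0,0],"hand":-1}]'
```

```text
t: 12.23
eef_pos: [0.5082, 0.0031, 0.0426]
tool_rot: [0.697, -0.697, 0.118, -0.119]
contact_force: [0.2, 0.1, -1.3]
gripper_width: 0.515
```

```bash
python3 -m crank '[{"linear":[0,0.001,0],"dr":[0,0,0],"hand":-1},{"linear":[0,0.0015,0],"dr":[0,0,0],"hand":-1},{"linear":[0,0.0015,0],"dr":[0,0,0],"hand":-1},{"linear":[0,0.0015,0],"dr":[0,0,0],"hand":-1}]'; python3 -m crank '[{"linear":[0,0.001,0],"dr":[0,0,0],"hand":-1},{"linear":[0,0.001,0],"dr":[0,0,0],"hand":-1},{"linear":[0,0.001,0],"dr":[0,0,0],"hand":-1}]'
```

```text
t: 12.57
eef_pos: [0.5082, 0.0031, 0.0411]
tool_rot: [0.697, -0.697, 0.118, -0.119]
contact_force: [-0.1, 1.4, 1.0]
gripper_width: 0.515
t: 12.82
eef_pos: [0.5084, 0.0032, 0.0409]
tool_rot: [0.697, -0.697, 0.118, -0.119]
contact_force: [-3.6, 0.4, 13.3]
gripper_width: 0.516
```

```bash
python3 -m crank '[{"linear":[0,-0.001,0],"dr":[0,0,0],"hand":-1},{"linear":[0,-0.001,0],"dr":[0,0,0],"hand":-1},{"linear":[0,-0.001,0],"dr":[0,0,0],"hand":0.1},{"linear":[0,-0.001,0],"dr":[0,0,0],"hand":0.2},{"linear":[0,-0.001,0],"dr":[0,0,0],"hand":0.35},{"linear":[0,-0.001,0],"dr":[0,0,0],"hand":0.5},{"linear":[0,-0.001,0],"dr":[0,0,0],"hand":0.65},{"linear":[0,-0.001,0],"dr":[0,0,0],"hand":0.65},{"linear":[0,-0.001,0],"dr":[0,0,0],"hand":0.65},{"linear":[0,-0.001,0],"dr":[0,0,0],"hand":0.65}]' && python3 -m crank '[{"linear":[0,-0.02,0],"dr":[0,0,0],"hand":0.65},{"linear":[0,-0.04,0],"dr":[0,0,0],"hand":0.65},{"linear":[0,-0.07,0],"dr":[0,0,0],"hand":0.65},{"linear":[0,-0.10,0],"dr":[0,0,0],"hand":0.65},{"linear":[0,-0.14,0],"dr":[0,0,0],"hand":0.65},{"linear":[0,-0.18,0],"dr":[0,0,0],"hand":0.65},{"linear":[0,-0.21,0],"dr":[0,0,0],"hand":0.65},{"linear":[-0.04,-0.21,0],"dr":[0,0,0],"hand":0},{"linear":[-0.08,-0.21,0],"dr":[0,0,0],"hand":-1},{"linear":[-0.08,-0.21,0],"dr":[0,0,0],"hand":-1}]'
python3 - <<'E'
from h import *
i=bot.read_camera('scene');j=bot.read_camera('top')
cv2.imwrite('pics/a7.png',np.hstack([cv2.resize(i[140:260,190:310],None,fx=3.3,fy=3.3),cv2.resize(j[110:230,200:320],None,fx=3.3,fy=3.3)]))
for c in('scene','top'):
  for n,z in(('hinge',.161),('spout',.116),('pad',.012),('jar',0.012),('jar_mouth',.102)):
    for r in bot.place_of(c,n)[:6]:
      p=ray(c,r['xy'],z)
      if n[:3]!='jar' or abs(p[1])<.05: print(c,n,round(r['score'],2),np.round(r['xy'],1),p)
go((.6,-.1,.25),70.7)
E
```

```text
t: 13.65
eef_pos: [0.5079, 0.0031, 0.0408]
tool_rot: [0.697, -0.697, 0.119, -0.119]
contact_force: [-0.1, -0.6, -0.4]
gripper_width: 0.827
t: 14.48
eef_pos: [0.4259, 0.0309, 0.25]
tool_rot: [0.697, -0.697, 0.119, -0.116]
contact_force: [-1.4, 0.6, -1.4]
gripper_width: 0.406
scene hinge 0.55 [219.5 199.1] [0.671 0.004 0.161]
scene spout 0.71 [218.2 180.2] [ 0.583 -0.148  0.116]
scene pad 0.86 [264.1 217.1] [ 0.5   -0.002  0.012]
scene jar 0.76 [264.2 219.5] [0.508 0.009 0.012]
scene jar_mouth 0.78 [265.8 194.4] [ 0.495 -0.002  0.102]
top hinge 0.96 [257.3 132.1] [0.676 0.002 0.161]
top hinge 0.4 [256.3 196.7] [0.51  0.002 0.161]
top hinge 0.22 [260.  200.8] [ 0.499 -0.008  0.161]
top spout 0.74 [314.9 170.4] [ 0.584 -0.153  0.116]
top pad 0.68 [256.  200.7] [0.504 0.003 0.012]
top jar 0.68 [254.7 200.9] [0.503 0.007 0.012]
top jar_mouth 0.65 [255.1 198.8] [0.506 0.005 0.102]
pos [0.433 0.029 0.251] axes
 [[ 0.944 -0.     0.331]
 [-0.331 -0.     0.944]
 [-0.    -1.    -0.   ]] 
linear mm [200.729   0.632 -66.726]
dr [ 0.023 -0.021 -0.016]
```

View pics/a7.png

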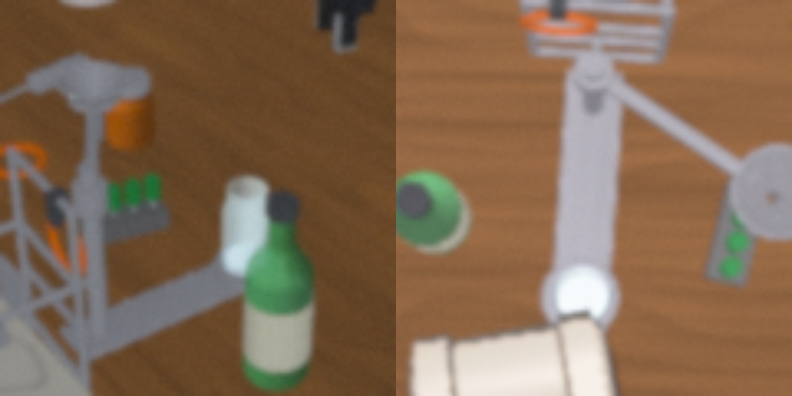

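```bash
python3 -m crank '[{"linear":[0.04,0,-0.01],"dr":[0,0,0],"hand":-1},{"linear":[0.08,0,-0.02],"dr":[0,0,0],"hand":-1},{"linear":[0.12,0,-0.03],"dr":[0,0,0],"hand":-1},{"linear":[0.16,0,-0.04],"dr":[0,0,0],"hand":-1},{"linear":[0.20,0,-0.05],"dr":[0,0,0],"hand":-1},{"linear":[0.24,0,-0.06],"dr":[0,0,0],"hand":-1},{"linear":[0.259,0,-0.06],"dr":[0,0,0],"hand":-1},{"linear":[0.259,0,-0.06],"dr":[0,0,0],"hand":-1},{"linear":[0.259,0,-0.06],"dr":[0,0,0],"hand":-1}]'
python3 - <<'E'
from h import *
go((.658,-.113,.14),70.7)
i=bot.read_camera('scene');j=bot.read_camera('top')
cv2.imwrite('pics/a8.png',np.hstack([cv2.resize(i[120:240,160:280],None,fx=3.3,fy=3.3),cv2.resize(j[90:210,230:350],None,fx=3.3,fy=3.3)]))
E
```

```text
t: 15.83
eef_pos: [0.6575, -0.1134, 0.2497]
tool_rot: [-0.697, 0.697, -0.119, 0.118]
contact_force: [-1.1, 0.6, -0.4]
gripper_width: -0.002
pos [ 0.657 -0.113  0.25 ] axes
 [[ 0.943 -0.001  0.331]
 [-0.331 -0.001  0.943]
 [-0.001 -1.    -0.001]] 
linear mm [  0.5   109.732   0.679]
dr [ 0.061 -0.056 -0.068]
```

View pics/a8.png

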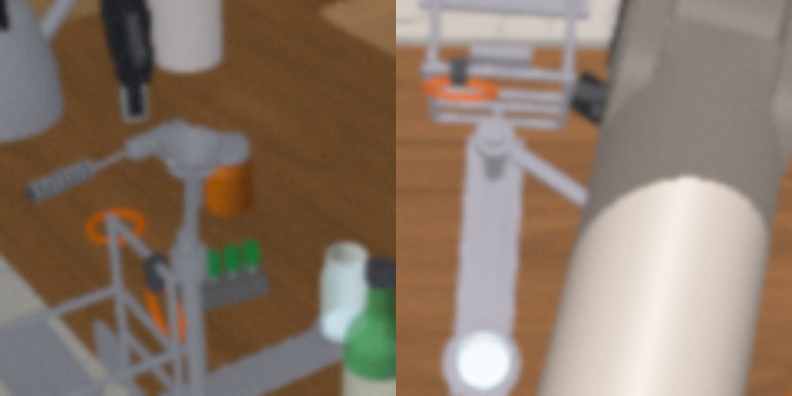

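```bash
python3 -m crank '[{"linear":[0,0.03,0],"dr":[0,0,0],"hand":-1},{"linear":[0,0.06,0],"dr":[0,0,0],"hand":-1},{"linear":[0,0.09,0],"dr":[0,0,0],"hand":-1},{"linear":[0,0.11,0],"dr":[0,0,0],"hand":-1},{"linear":[0,0.11,0],"dr":[0,0,0],"hand":-1},{"linear":[0,0.11,0],"dr":[0,0,0],"hand":-1}]' && python3 -m crank '[{"linear":[-0.012,0,0.003],"dr":[0,0,0],"hand":-1},{"linear":[-0.024,0,0.006],"dr":[0,0,0],"hand":-1},{"linear":[-0.036,0,0.009],"dr":[0,0,0],"hand":-1},{"linear":[-0.048,0,0.013],"dr":[0,0,0],"hand":-1},{"linear":[-0.060,0,0.017],"dr":[0,0,0],"hand":-1},{"linear":[-0.071,0,0.021],"dr":[0,0,0],"hand":-1},{"linear":[-0.079,0,0.026],"dr":[0,0,0],"hand":-1},{"linear":[-0.086,0,0.031],"dr":[0,0,0],"hand":-1},{"linear":[-0.093,0,0.036],"dr":[0,0,0],"hand":-1},{"linear":[-0.093,0,0.036],"dr":[0,0,0],"hand":-1}]'
cat > m.py <<'E'
from h import *
import sys
i=bot.read_camera('scene');j=bot.read_camera('top')
if len(sys.argv)>1: cv2.imwrite(sys.argv[1],np.hstack([cv2.resize(i[140:260,190:310],None,fx=3.3,fy=3.3),cv2.resize(j[110:230,200:320],None,fx=3.3,fy=3.3)]))
for c in('scene','top'):
  for n,z in(('hinge',.161),('spout',.116),('jar_mouth',.102)):
    for r in bot.place_of(c,n)[:6]:
      p=ray(c,r['xy'],z)
      if n[:3]!='jar' or abs(p[1])<.05: print(c,n,round(r['score'],2),np.round(r['xy'],1),p)
o=bot.get_obs();print(o['t'],np.array(o['eef_pos']),np.array(o['contact_force']))
E
python3 m.py pics/a9.png
```

```text
t: 16.43
eef_pos: [0.656, -0.1118, 0.1407]
tool_rot: [0.697, -0.697, 0.119, -0.118]
contact_force: [0.4, -0.5, 0.8]
gripper_width: -0.001
t: 17.27
eef_pos: [0.5803, -0.0458, 0.141]
tool_rot: [0.698, -0.697, 0.118, -0.117]
contact_force: [1.2, -0.1, -0.4]
gripper_width: 0.0
scene hinge 0.61 [218.8 200.3] [0.676 0.008 0.161]
scene spout 0.59 [256.6 187.3] [ 0.506 -0.036  0.116]
scene spout 0.18 [217.5 197.8] [ 0.64  -0.062  0.116]
scene jar_mouth 0.83 [268.5 194.2] [0.487 0.002 0.102]
top hinge 0.97 [256.8 133.6] [0.672 0.003 0.161]
17.6667 [ 0.581 -0.048  0.141] [ 0.218  0.583 -0.563]
```

View pics/a9.png

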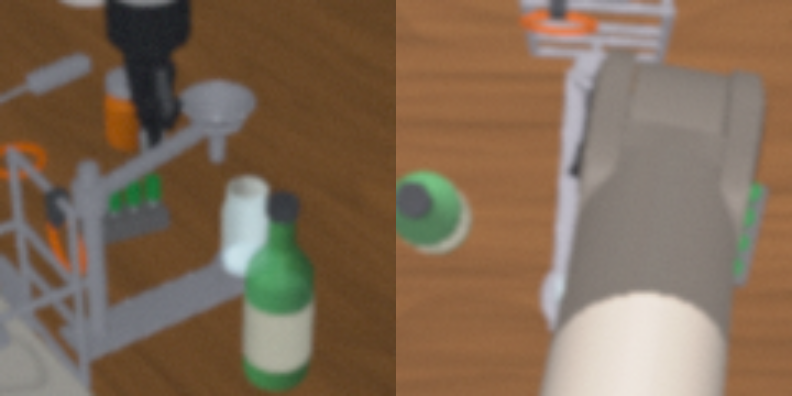

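```bash
python3 -m crank '[{"linear":[-0.002,0,0.003],"dr":[0,0,0],"hand":-1},{"linear":[-0.004,0,0.006],"dr":[0,0,0],"hand":-1},{"linear":[-0.007,0,0.009],"dr":[0,0,0],"hand":-1},{"linear":[-0.009,0,0.012],"dr":[0,0,0],"hand":-1},{"linear":[-0.011,0,0.014],"dr":[0,0,0],"hand":-1},{"linear":[-0.012,0,0.015],"dr":[0,0,0],"hand":-1},{"linear":[-0.012,0,0.015],"dr":[0,0,0],"hand":-1},{"linear":[-0.012,0,0.015],"dr":[0,0,0],"hand":-1}]'
python3 m.py; python3 m.py pics/a10.png
```

```text
t: 18.33
eef_pos: [0.5746, -0.0295, 0.1408]
tool_rot: [0.697, -0.697, 0.119, -0.118]
contact_force: [-0.7, -0.6, 0.5]
gripper_width: -0.001
scene hinge 0.62 [217.5 198.2] [ 0.673 -0.004  0.161]
scene spout 0.98 [261.8 190.5] [ 0.504 -0.011  0.116]
scene jar_mouth 0.87 [263.2 194.8] [ 0.503 -0.005  0.102]
top hinge 0.82 [260.6 132.9] [ 0.674 -0.007  0.161]
18.7333 [ 0.575 -0.03   0.141] [ 0.633  0.658 -0.182]
scene hinge 0.96 [218.7 198.5] [ 0.671 -0.     0.161]
scene spout 0.59 [259.5 191.7] [ 0.515 -0.01   0.116]
scene spout 0.52 [272.7 252.7] [0.657 0.229 0.116]
scene jar_mouth 0.82 [267.6 194.8] [0.492 0.003 0.102]
top hinge 0.68 [256.  132.6] [0.674 0.005 0.161]
top spout 0.51 [363.7 172.8] [ 0.58  -0.282  0.116]
19.1333 [ 0.575 -0.03   0.141] [ 0.127  0.417 -0.213]
```

View pics/a10.png

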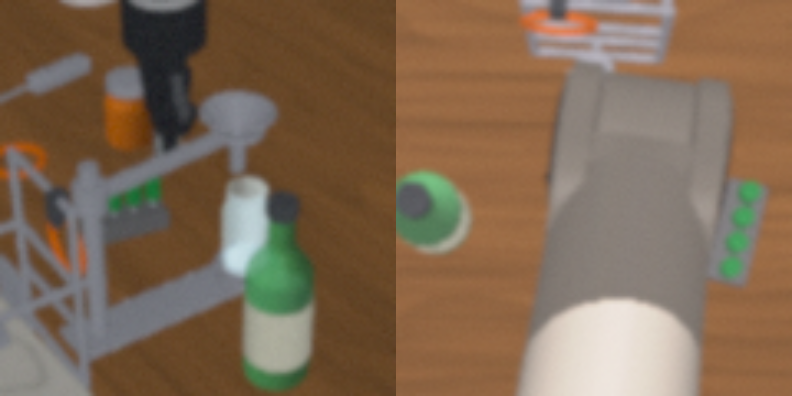

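```bash
python3 -m crank '[{"linear":[-0.001,0,0.002],"dr":[0,0,0],"hand":-1},{"linear":[-0.002,0,0.004],"dr":[0,0,0],"hand":-1},{"linear":[-0.003,0,0.006],"dr":[0,0,0],"hand":-1},{"linear":[-0.004,0,0.008],"dr":[0,0,0],"hand":-1},{"linear":[-0.004,0,0.0085],"dr":[0,0,0],"hand":-1},{"linear":[-0.004,0,0.0085],"dr":[0,0,0],"hand":-1},{"linear":[-0.004,0,0.0085],"dr":[0,0,0],"hand":-1}]' && python3 m.py && python3 -m crank '[{"linear":[0.004,0,-0.013],"dr":[0,0,0],"hand":-1},{"linear":[0.010,0,-0.030],"dr":[0,0,0],"hand":-1},{"linear":[0.010,-0.04,-0.030],"dr":[0,0,0],"hand":-1},{"linear":[0.010,-0.08,-0.030],"dr":[0,0,0],"hand":-1},{"linear":[0.010,-0.11,-0.030],"dr":[0,0,0],"hand":-1},{"linear":[0.010,-0.11,-0.070],"dr":[0,0,0],"hand":-1},{"linear":[0.010,-0.11,-0.110],"dr":[0,0,0],"hand":-1},{"linear":[0.010,-0.11,-0.150],"dr":[0,0,0],"hand":-1},{"linear":[0.010,-0.11,-0.150],"dr":[0,0,0],"hand":-1}]'
python3 m.py; python3 m.py pics/a11.png
```

```text
t: 19.72
eef_pos: [0.5737, -0.0201, 0.1408]
tool_rot: [0.697, -0.697, 0.119, -0.118]
contact_force: [0.1, -0.1, 0.4]
gripper_width: -0.002
scene hinge 0.94 [215.3 200.5] [0.684 0.002 0.161]
scene hinge 0.44 [270.9 250.1] [0.686 0.255 0.161]
scene spout 0.98 [263.7 193.3] [0.51  0.005 0.116]
scene jar_mouth 0.62 [266.6 194.6] [0.494 0.    0.102]
top hinge 0.56 [257.8 132.2] [0.675 0.    0.161]
20.1167 [ 0.574 -0.021  0.141] [ 0.154  0.    -0.976]
t: 20.87
eef_pos: [0.5295, -0.1759, 0.2518]
tool_rot: [-0.695, 0.698, -0.123, 0.123]
contact_force: [-0.9, -0.9, 0.1]
gripper_width: -0.001
scene hinge 0.76 [216.2 200.7] [0.682 0.005 0.161]
scene spout 0.82 [263.7 192.4] [0.506 0.001 0.116]
scene jar_mouth 0.73 [264.5 196.2] [0.505 0.003 0.102]
top hinge 0.84 [258.6 133.3] [ 0.673 -0.002  0.161]
top hinge 0.64 [298.5 177.3] [ 0.561 -0.105  0.161]
top spout 0.91 [257.6 199.5] [ 0.504 -0.002  0.116]
21.2667 [ 0.534 -0.164  0.251] [-0.327  0.297  0.92 ]
scene hinge 0.57 [214.7 198.2] [ 0.679 -0.008  0.161]
scene spout 0.92 [263.6 191.3] [ 0.503 -0.004  0.116]
scene spout 0.75 [197.  186.7] [ 0.659 -0.155  0.116]
scene jar_mouth 0.71 [266.4 192.9] [ 0.488 -0.008  0.102]
top hinge 0.9 [258.9 131.5] [ 0.677 -0.002  0.161]
top spout 0.64 [258.3 197.4] [ 0.51  -0.004  0.116]
21.6667 [ 0.534 -0.165  0.251] [-0.068  0.118  0.228]
```

Run:
```python
from h import *
S=[];T=[];M=[]
for k in range(6):
    j=bot.read_camera('top');i=bot.read_camera('scene')
    T+= [ray('top',r['xy'],.116) for r in bot.place_of('top','spout')[:1]]
    S+= [ray('scene',r['xy'],.116) for r in bot.place_of('scene','spout')[:1]]
    M+= [p for p in [ray('scene',r['xy'],.102) for r in bot.place_of('scene','jar_mouth')] if abs(p[1])<.04]
for n,a in(('top spout',T),('scene spout',S),('scene mouth',M)): a=np.array(a);print(n,np.median(a,0),a.std(0))
def span(row,m,c0):
    r=m[row];a=b=c0
    while r[a-1]:a-=1
    while r[b+1]:b+=1
    return a,b
def grey(im): return cv2.cvtColor(im,cv2.COLOR_BGR2HSV)[...,1]<75
print('funnel rim y by rows (z .181)')
J=cv2.resize(j,None,fx=4,fy=4,interpolation=cv2.INTER_CUBIC);g=grey(J)
for row in range(186,206,3):
    a,b=span(row*4,g,256*4);w=[ray('top',(x/4,row),.181) for x in(a,b)];print(row,a/4,b/4,(w[0]+w[1])[1]/2,w[0][1]-w[1][1])
A=cv2.imread('pics/a7.png')[:,396:]  # jar on pad, scale 3.3, offset 200,110
wh=(cv2.cvtColor(A,cv2.COLOR_BGR2GRAY)>215).astype(np.uint8)
n,l,st,ce=cv2.connectedComponentsWithStats(wh)
for k in range(1,n):
    if st[k,4]>300: p=ce[k]/3.3+[200,110];print('white',st[k],p,ray('top',p,.102),ray('top',p,.012))
```

```text
top spout [ 0.507 -0.003  0.116] [0.004 0.003 0.   ]
scene spout [ 0.51  -0.002  0.116] [0.006 0.005 0.   ]
scene mouth [ 0.497 -0.006  0.102] [0.007 0.006 0.   ]
funnel rim y by rows (z .181)
186 247.25 266.25 0.0007545413995361308 0.04761858116435538
189 244.5 268.5 0.0012546037259291345 0.06012793124931992
192 242.5 270.25 0.0014412595911014354 0.06949768063099518
195 241.75 271.25 0.0010019430813315786 0.07385363099957894
198 241.25 271.5 0.001188620688379046 0.0757037918452039
201 241.75 271.0 0.0010624964153053001 0.07317465360933999
204 242.75 270.25 0.0006238820301205233 0.06877176691495386
white [ 161  267   52   49 1961] [256.495 198.209] [0.508 0.001 0.102] [0.511 0.002 0.012]
white [ 170  324   42   72 2292] [257.231 219.564] [ 0.451 -0.002  0.102] [ 0.45  -0.002  0.012]
white [  62  336  105   60 5359] [234.808 221.909] [0.444 0.058 0.102] [0.442 0.063 0.012]
white [  21  348   32   48 1296] [210.753 223.24 ] [0.439 0.122 0.102] [0.437 0.132 0.012]
```

```bash
python3 -c "
from station import bot
print(bot.hand_in(),bot.get_obs()['t'])"
```

```text
the job is handed in; nothing more can be done
the job is handed in; nothing more can be done
```

I finished the task and handed it in at about 25 s of the 72 s allowed; no verdict is reported. I pushed the funnel arm about 60° out, away from the bottle. I then stood the clear jar on the pad, let go, and pushed the arm back over it with closed fingers.

**Jar on the pad:** I let it go at (0.508, 0.003), where I had measured the pad's centre. The top view after release shows it upright and central on the pad. Thresholding that picture put the jar at x ≈ 0.508–0.511, y ≈ 0.001–0.002.

**Spout over the mouth:** after the fingers had backed off, the funnel rim measured y ≈ 0.001 in the top view. That puts the spout about 1–2 mm sideways from the jar's mouth, against the 9 mm allowed.

**Other checks:** contact forces were near zero with the gripper well clear. I saw nothing else displaced in the pictures I viewed, but I did not measure the other things again.

**Where checks disagreed or failed:**
- The networks' readings scattered by 3–7 mm. They put the spout at y ≈ -0.002 to -0.003, and their scene-view jar mouth came out at (0.497, -0.006). I trusted the rim measurement and the release pose instead.
- The picture limit was already used up, so I could not view the final state. The last check was by measurement only.

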